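# Push-grease the carriage bearing

## Task

The printer's carriage bearing needs greasing: lift the push-type grease gun (green grip, brass collar) up and off its forked hook and push its mouth squarely over the leaning grease nipple on the bearing block until the orange spring sleeve gives way with a snap and is right down. Keep hold of the gun and keep the sleeve pressed right down against its spring: finish like that, still gripping and pushing, and do not let go. Leave the other things on the trolley where they are.

Things in the scene. Friction and masses are not known exactly. Their poses are not given: they have to be found in the camera images.
- gun_grip (a point): middle of the grease gun's round green grip, on its axis, 87 mm from the mouth. z runs along the gun from mouth to grip (up while it hangs). The gun is round (yaw does not matter), 116 mm long, about 220 g. From the mouth: steel nozzle 25 mm across to 55 mm, brass collar 44 mm across to 61 mm, grip 28 mm across to 113 mm, low cap 21 mm across to 116 mm.
- gun_mouth (a point): centre of the open mouth at the lower end of the gun's nozzle; z as for gun_grip, into the gun. The bore for the nipple is 38 mm deep and 15 mm wide at its narrowest, with a lip 5 mm inside that snaps over the nipple's balls; the first 5 mm are widened to 21 mm.
- gun_collar (a point): centre of the underside of the gun's brass collar, which rests on the hook's prongs while it hangs
- hook_seat (a point): middle between the two prongs of the fixed stand's forked hook, level with their tops, 115 mm above the table. z up; prongs along x, 30 mm apart, ending at -x (31 mm away) in upturned tips 8 mm high; they grow from a post 45 to 59 mm away at +x, no higher than they are. Base plate 110 x 90 x 8 mm. Nothing is above: the gun can be lifted straight up.
- nipple_tip (a point): tip of the grease nipple, on its axis; z points out along the axis, which leans 25 degrees from upright, roughly toward the robot. A 12 mm steel pin with a round tip and four sprung balls, 22 mm clear of the sleeve at rest, 31 mm with it right down; tip 114 mm above the table. It is on a fixed grey bearing block, base 52 x 124 x 14 mm, housing 70 mm high, shaft at right angles to the lean.
- sleeve_top (a point): centre of the upper face of the orange spring sleeve round the nipple; the sleeve is 30 mm across and 10 mm long and slides down the nipple's axis. Pressed by the rim of the gun's mouth.
- nipple_sleeve (a joint): how far the sleeve is pressed down, in m: 0 at rest (up), 0.009 right down on its stop. Its spring pushes back with 5 N at rest and 10 N right down. Just before and as the gun reaches the sleeve, its lip must also be pushed over the nipple's balls (about 8 N in all); then the push eases as they snap in. The sleeve springs back up if the push is taken off.
- spanner: small steel open-ended spanner lying flat, 147 x 25 x 6 mm; bystander, origin at the centre of its underside
- marker: red and white marker pen lying flat, 135 x 17 x 16 mm; bystander, origin at the centre of its underside
- tally: round white hand tally counter, 52 x 46 x 21 mm; bystander, origin at the centre of its underside
- red_bin: small open red parts bin with white parts in it, 110 x 80 x 50 mm; bystander, origin at the centre of its underside
Things that resemble listed ones, but are neither listed nor needed, are in the scene too. Of the things that look like the part that bears gun_grip, the larger one is meant.

How it is judged:
By the outcome, as a careful person would: the job done as asked, in the order asked, and still so for the second after the job is handed in, while the arm keeps its last pose, push and grip.
It also fails if it takes over 51 s, if anything falls off the work surface, if the arm or the gripper's body presses on something with over 40 N, if the wrist force passes 120 N, or if a joint passes its speed limit or range.

## Robot

A 6-joint arm with a two-finger parallel gripper is mounted at the origin on a cart in front of the work surface, level with it; the furniture and walls round the work are solid. World frame = base frame: x ahead of the robot, y to its left, z up, the work surface at z = 0. Lengths are in mm, angles in rad, forces in N, time in s.
With the tool pointing down it reaches from about 350 to 850 mm from the base axis. Payload 8.1 kg.
Tool frame: the origin (TCP) lies at the very end of the fingers, on their centre line; the grasp point (between the pads) lies behind it (env.pinch_z is the x of the grasp point in the tool frame, in mm); x points along the fingers, y is the direction in which the jaws open and shut, and the axes are right-handed (so a half turn about x gives the same grasp; the last joint's range is limited). The gripper opens to 85 mm and grips with 20 to 120 N. Pads are 22 mm wide; open, the fingers measure 114 mm over their backs; the gripper's body (76 mm by 85 mm) begins 54 mm behind the grasp point. The pads swing forward as they close: fully open they stand 13 mm farther back than shut.
Start: joints at [-1.296, 0.13, 1.488, -0, 1.523, -0.085], TCP at [211.272, -561.577, 196.692] pointing down, gripper open.
Joint ranges: [-2.96, 2.96], [-0.89, 2.26], [0.02, 2.5], [-1.34, 4.48], [0, 2.73], [-2.66, 2.66]. Speed limits (rad/s): [2.39, 2.39, 2.79, 3.14, 3.14, 3.14].

## Interface

Orientations are given as a unit quaternion [x, y, z, w].
In Python, from station import env gives the robot as it stands.
- The arm moves only by the tool jog_arm, never from a script. Its argument "steps" is a list of rows, each a list of 7 numbers: the opening, from 0 (shut) to 1 (fully open), then the shift along the world's x, y, z in cm, then the turn, a rotation vector about the world's x, y, z in rad. A call has 1 to 12 rows; each row is the pose to reach, as a shift and turn from the pose commanded when the call began; what a row does not reach only later rows make up. A row lasts 1/8 s, in which the tool goes at most 62.5 mm and 10.7 degrees, less where a joint would pass 70% of its speed; a pose out of reach is approached as far as the arm can. A call with a gripper value outside its range is refused whole. The fingers move at their own pace and stop on an object; "grip_force" is the grip in N (left out, the last holds). Time passes only in rows, so rows that repeat a pose let the fingers close. It gives the time, the measured TCP pose, the force and the opening at its end, in the units of the state.
- env.observe(): the state, without advancing time (a new reading comes with each control period).
- env.grab_frame(name): name is "scene" or "side" or "wrist"; returns a dict with "img" (400x640x3 uint8, red, green, blue), "intrinsics" (3x3 intrinsics, pixels), "k1" (the pictures are not rectified: a ray, as slopes to the right and down, at radius r is drawn at 1 + k1 r^2 times it, then the intrinsics apply), "rvec" (rotation vector, rad) and "tvec" (3), from world to camera coordinates, as OpenCV has them; the wrist camera has in their place "hand_eye" (4x4, takes a point from camera to tool coordinates, whose origin is the TCP and whose axes are the tool frame's). Camera axes: x right, y down, z forward; pixel columns grow to the right and rows downward; lengths in mm; the calibration is good to about 2 mm. A picture is of the moment at which its call begins: read the wrist's pose just before it. There is no depth.
- env.job_done(): hands the job in, once; it reports no verdict.
The state is a dict: "clock": time; "joint_pos": joint angles; "qvel": joint speeds; "joint_torque": joint torques, N m; "eef_pos": TCP position; "orientation": TCP orientation; "contact_force": force on the tool from outside, world axes, zero at the start; "ft_torque": the same for the moment, N m; "gripper_width": opening from 0.0 (shut) to 1.0 (fully open).
Only numpy, scipy, OpenCV 4.12 (cv2) and the standard library are available. Lean on these libraries where they do the work, as an engineer would, in place of code of your own. Each camera call takes 0.05 s, during which the arm holds its last target.

## Working session

There is one attempt and no reset: what is moved stays moved. The work goes in short steps, Python scripts to look and compute and a tool call to move; the robot and the scene stay as the last step left them, time stands still between calls to the robot, and variables do not carry over. Pictures are saved under pics/ and viewed, and the job is handed in when it is done.

Besides the shell and the picture viewer there is one more tool, called after "Request:" by a JSON object that holds its "api" and its "payload", one argument or row to a line. jog_arm: Moves the arm, as the interface text tells. Its arguments: {"type":"object","properties":{"steps":{"type":"array"},"grip_force":{"type":"number"}},"required":["steps"]}

```bash
ls; mkdir -p pics; python3 - <<'E'
from station import env
import cv2
print(env.observe(), env.pinch_z)
for n in ["scene","side","wrist"]:
    f=env.grab_frame(n); cv2.imwrite(f"pics/{n}0.png",f["img"][:,:,::-1])
    print(n,{k:v for k,v in f.items() if k!="img"})
E
```

```text
pics
{'clock': 0.0, 'joint_pos': array([-1.29638536e+00,  1.31166893e-01,  1.48928157e+00, -2.70299123e-05,
        1.52301924e+00, -8.54214384e-02]), 'qvel': array([ 0.00045496,  0.00051949, -0.00041667,  0.00050025, -0.00068153,
       -0.00046563]), 'joint_torque': array([ 1.26480179e-03, -5.69397640e+01, -5.00547016e+01,  5.16576256e-05,
        1.47104042e-02, -2.54953886e-05]), 'eef_pos': array([ 211.09963785, -560.97176039,  195.63983049]), 'orientation': array([-0.69562071, -0.1271942 ,  0.69576482, -0.12587606]), 'contact_force': array([-0.12028032,  0.15160253, -0.04692396]), 'ft_torque': array([ 0.015596  ,  0.03483466, -0.00974541]), 'gripper_width': 0.9977328103514499} -18.700000000000003
scene {'intrinsics': array([[421.54563768,   0.        , 324.09350353],
       [  0.        , 421.54563768, 195.81830228],
       [  0.        ,   0.        ,   1.        ]]), 'k1': -0.005095971012359086, 'rvec': array([ 0.75651417, -2.32240982,  1.4280713 ]), 'tvec': array([497.23308594, 264.21595368, 843.42120522])}
side {'intrinsics': array([[501.23404702,   0.        , 320.60663694],
       [  0.        , 501.23404702, 202.61932625],
       [  0.        ,   0.        ,   1.        ]]), 'k1': 0.05361321467389883, 'rvec': array([ 2.05620681, -0.18366695,  0.09415466]), 'tvec': array([-556.02071623,  138.70182857, 1130.0915229 ])}
wrist {'intrinsics': array([[357.79291621,   0.        , 321.26947252],
       [  0.        , 357.79291621, 200.96309699],
       [  0.        ,   0.        ,   1.        ]]), 'k1': 0.0014475899161138376, 'hand_eye': array([[ 3.49249842e-04, -3.08990119e-01,  9.51065184e-01,
        -1.76933624e+02],
       [ 9.99999906e-01, -1.36902613e-04, -4.11697715e-04,
        -5.55901964e-01],
       [ 2.57413835e-04,  9.51065239e-01,  3.08990042e-01,
        -7.96251119e+01],
       [ 0.00000000e+00,  0.00000000e+00,  0.00000000e+00,
         1.00000000e+00]])}
```

View pics/scene0.png

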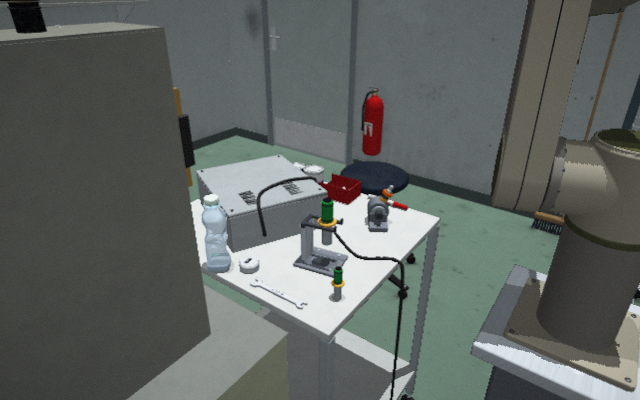

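View pics/side0.png

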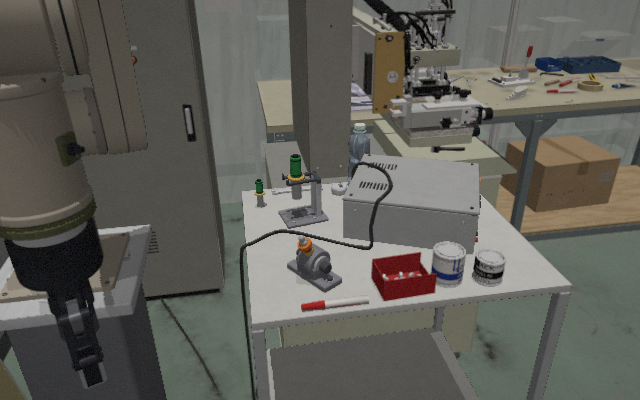

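View pics/wrist0.png

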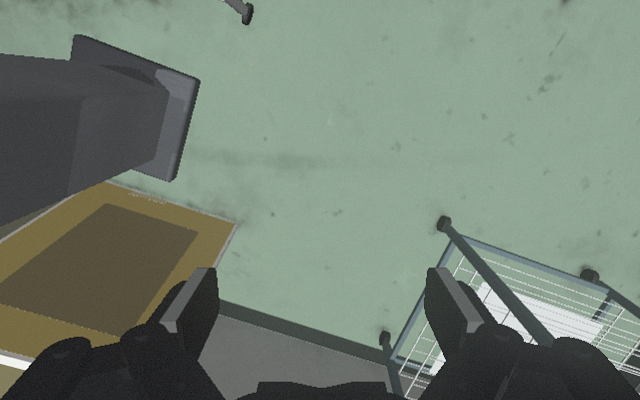

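Two gun candidates are visible. One hangs on the forked hook at scene (327,212) / side (296,166). A smaller one stands on the table at scene (338,282) / side (260,190). The larger one on the hook fits the description, and I'll check that in enlarged crops.

```bash
python3 - <<'E'
import cv2
a=cv2.imread("pics/scene0.png")[170:310,230:430]; b=cv2.imread("pics/side0.png")[140:320,230:450]
cv2.imwrite("pics/sceneC.png",cv2.resize(a,None,fx=4,fy=4,interpolation=cv2.INTER_CUBIC))
cv2.imwrite("pics/sideC.png",cv2.resize(b,None,fx=3.3,fy=3.3,interpolation=cv2.INTER_CUBIC))
E
cat > h.py <<'E'
import numpy as np, cv2
from station import env
from scipy.spatial.transform import Rotation as R
def cam(f,obs=None):
    if "rvec" in f:
        Rm=cv2.Rodrigues(np.array(f["rvec"],float))[0]; t=np.array(f["tvec"],float).ravel()
    else:
        T=np.eye(4);T[:3,:3]=R.from_quat(obs["orientation"]).as_matrix();T[:3,3]=obs["eef_pos"]
        W=np.linalg.inv(T@f["hand_eye"]); Rm,t=W[:3,:3],W[:3,3]
    return dict(K=f["intrinsics"],k1=f["k1"],R=Rm,t=t)
def ray(c,u,v):
    p=cv2.undistortPoints(np.array([[[u,v]]],float),c["K"],np.array([c["k1"],0,0,0,0]))[0,0]
    d=c["R"].T@np.array([p[0],p[1],1.]); return -c["R"].T@c["t"], d/np.linalg.norm(d)
def proj(c,P):
    q,_=cv2.projectPoints(np.array(P,float).reshape(-1,1,3),cv2.Rodrigues(c["R"])[0],c["t"],c["K"],np.array([c["k1"],0,0,0,0])); return q[:,0]
def plane(c,u,v,z):
    o,d=ray(c,u,v); return o+d*(z-o[2])/d[2]
def tri(*rs):
    A=sum(np.eye(3)-np.outer(d,d) for o,d in rs); b=sum((np.eye(3)-np.outer(d,d))@o for o,d in rs)
    p=np.linalg.solve(A,b); return p,[np.linalg.norm(np.cross(p-o,d)) for o,d in rs]
E
```

```text
(no output)
```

View pics/sceneC.png

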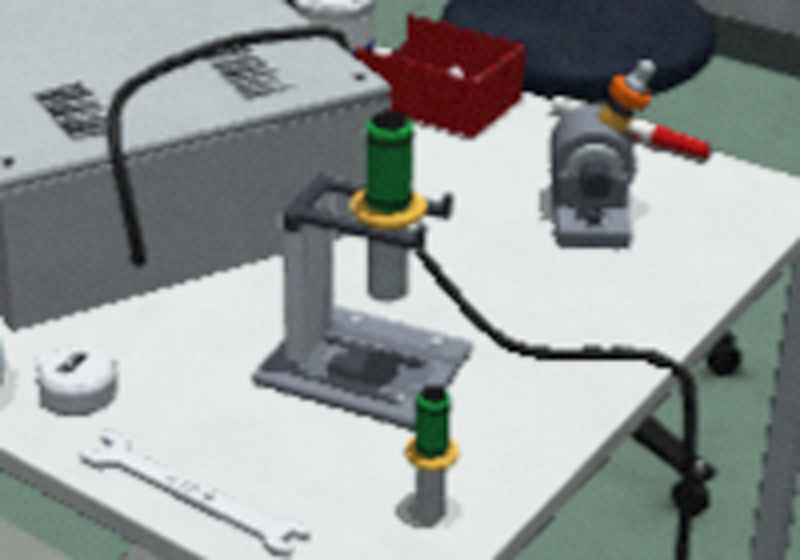

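View pics/sideC.png

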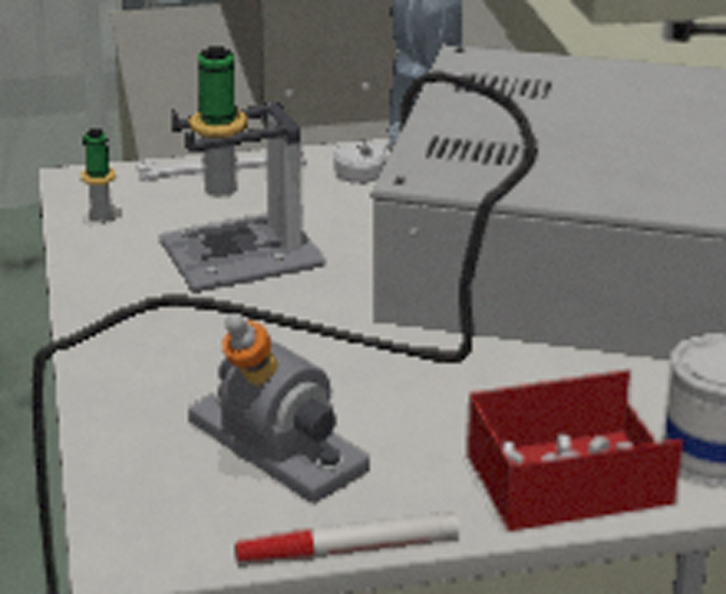

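The crops confirm it: the large gun with the brass collar resting on the prongs is the one meant, and the free-standing small one is a decoy. The nipple with the orange sleeve is at about scene (388,190) and side (304,244).

```bash
cat > m.py <<'E'
from h import *
def blobs(img,kind):
    hsv=cv2.cvtColor(img,cv2.COLOR_RGB2HSV)
    lo,hi={"green":((50,120,30),(75,255,255)),"orange":((6,190,150),(15,255,255)),"brass":((18,130,100),(28,255,255))}[kind]
    m=cv2.inRange(hsv,lo,hi); n,l,s,c=cv2.connectedComponentsWithStats(m)
    return [(s[i].tolist(),c[i].round(1).tolist()) for i in range(1,n) if s[i][4]>15],m
E
python3 - <<'E'
from m import *
for n in ["scene","side"]:
    im=cv2.imread(f"pics/{n}0.png")[:,:,::-1].copy()
    for k in ["green","orange","brass"]:
        print(n,k,blobs(im,k)[0])
E
```

```text
scene green [([322, 200, 11, 23, 225], [326.9, 211.2]), ([334, 269, 8, 15, 110], [337.5, 276.0])]
scene orange [([384, 189, 8, 7, 17], [386.6, 192.1])]
scene brass [([380, 197, 7, 5, 19], [382.6, 199.3]), ([318, 218, 19, 9, 85], [326.5, 222.9]), ([332, 280, 12, 7, 42], [337.6, 283.8])]
side green [([290, 156, 11, 22, 183], [295.6, 166.6]), ([256, 180, 7, 14, 75], [258.9, 186.6])]
side orange [([299, 239, 12, 10, 26], [305.8, 244.6])]
side brass [([392, 34, 11, 11, 28], [396.3, 40.2]), ([374, 41, 30, 71, 605], [386.4, 73.6]), ([589, 75, 8, 6, 23], [592.9, 77.5]), ([288, 174, 17, 7, 62], [295.8, 177.8]), ([255, 192, 10, 4, 21], [259.7, 193.8])]
```

```bash
python3 - <<'E'
import cv2
a=cv2.imread("pics/scene0.png")[180:235,360:415]; b=cv2.imread("pics/side0.png")[225:295,280:350]
cv2.imwrite("pics/nip.png",cv2.hconcat([cv2.resize(a,(400,400),interpolation=cv2.INTER_NEAREST),cv2.resize(b,(400,400),interpolation=cv2.INTER_NEAREST)]))
E
```

```text
(no output)
```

View pics/nip.png

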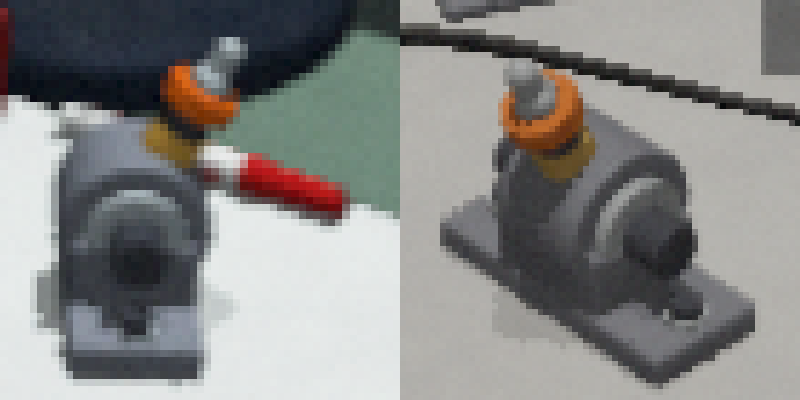

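```bash
python3 - <<'E'
from m import *
cs=cam(env.grab_frame("scene")); cd=cam(env.grab_frame("side"))
for nm,a,b in [("grip",(326.9,211.2),(295.6,166.6)),("smallgrip",(337.5,276),(258.9,186.6)),("collar",(326.5,222.9),(295.8,177.8)),("tip",(391.4,185.2),(300,235.5))]:
    print(nm,tri(ray(cs,*a),ray(cd,*b)), plane(cs,*a,114),plane(cd,*b,114))
def sc(x,y): return 280+(x-400)/5.714-.5,225+y/5.714-.5
P=[plane(cd,*sc(*q),14) for q in [(440,222),(655,367),(753,310)]]
for p in P: print(p)
print(np.linalg.norm(P[1]-P[0]),np.linalg.norm(P[2]-P[1]),np.degrees(np.arctan2(*(P[1]-P[0])[[1,0]])),np.degrees(np.arctan2(*(P[2]-P[1])[[1,0]])))
def sq(x,y): return 360+x/7.27-.5,180+y/7.27-.5
Q=[plane(cs,*sq(*q),14) for q in [(65,355),(200,358),(200,303),(66,303)]]
for p in Q: print(p)
o1=-cs["R"].T@cs["t"];o2=-cd["R"].T@cd["t"];print("cams",o1,o2)
# hook prongs/post in side
h=lambda x,y:(230+x/3.3-.5,140+y/3.3-.5)
print("hook tips/back z115/123",[plane(cd,*h(*q),115).round(0) for q in [(195,148),(298,132),(176,125),(270,108)]])
E
```

```text
grip (array([523.2940837 , 115.63946823, 143.76730998]), [np.float64(0.011335348191451461), np.float64(0.011335348191495821)]) [553.85667442  71.80742904 114.        ] [530.76442927 182.0036065  114.        ]
smallgrip (array([432.52909824, 202.25223782,  55.27462431]), [np.float64(0.18076134938704438), np.float64(0.1807613493870927)]) [391.52081961 265.85486982 114.        ] [428.81618104  82.11365402 114.        ]
collar (array([523.02973894, 116.50070347, 113.01049797]), [np.float64(0.2604316914432169), np.float64(0.2604316914431462)]) [522.42672003 117.71320195 114.        ] [522.55049176 114.07423486 114.        ]
tip (array([ 496.81742563, -155.61978187,  113.2644496 ]), [np.float64(0.48141727676811813), np.float64(0.48141727676825086)]) [ 496.76492035 -154.53396131  114.        ] [ 496.21921362 -157.22685265  114.        ]
[ 470.26593257 -106.10864324   14.        ]
[ 535.57651966 -208.91571488   14.        ]
[ 576.67247505 -182.73669173   14.        ]
121.79805731293312 48.72595615288646 -57.5732950281082 32.498028580783085
[510.60631712 -65.1888402   14.        ]
[468.91759092 -93.62312748  14.        ]
[ 488.22693558 -129.76511747   14.        ]
[529.77657246 -98.70824923  14.        ]
cams [ 41.21395419 806.7755269  613.0455126 ] [  396.42922756 -1012.80430364   650.05799305]
hook tips/back z115/123 [array([500.,  79., 115.]), array([579.,  91., 115.]), array([491., 121., 115.]), array([565., 137., 115.])]
```

```bash
python3 - <<'E'
from m import *
o=env.observe(); M=R.from_quat(o["orientation"]).as_matrix(); print(o["clock"],M.round(3))
cs=cam(env.grab_frame("scene")); cd=cam(env.grab_frame("side"))
sq=lambda x,y:(360+x/7.27-.5,180+y/7.27-.5); sc=lambda x,y:(280+(x-400)/5.714-.5,225+y/5.714-.5)
print("sleeve",tri(ray(cs,*sq(200,96)),ray(cd,*sc(542,110))))
for az in (200,212.5,225):
  a=np.radians(az); ax=np.array([np.cos(a)*np.sin(np.radians(25)),np.sin(a)*np.sin(np.radians(25)),np.cos(np.radians(25))])
  t=np.array([496.8,-155.6,114]); print(az,proj(cs,[t,t-27*ax,t-40*ax]).round(1).tolist(),proj(cd,[t,t-27*ax,t-40*ax]).round(1).tolist())
print(sq(200,96),sq(172,143),sc(542,110),sc(565,155))
E
```

```text
0.25 [[-0.     0.352 -0.936]
 [ 0.001 -0.936 -0.352]
 [-1.    -0.001 -0.   ]]
sleeve (array([ 505.74754147, -150.84695355,   89.35969747]), [np.float64(0.4802459798370961), np.float64(0.480245979837201)])
200 [[391.6, 185.1], [386.7, 192.5], [384.4, 196.0]] [[300.2, 235.1], [305.5, 243.7], [307.9, 247.7]]
212.5 [[391.6, 185.1], [386.7, 192.9], [384.4, 196.6]] [[300.2, 235.1], [304.8, 243.2], [306.9, 247.0]]
225 [[391.6, 185.1], [386.9, 193.3], [384.6, 197.2]] [[300.2, 235.1], [303.9, 242.7], [305.6, 246.3]]
(387.01031636863826, 192.70495185694637) (383.1588720770289, 199.16987620357634) (304.3512425621281, 243.7509625481274) (308.3764438221911, 251.6263563178159)
```

Request:
{"api": "jog_arm", "payload": {
  "steps": [
    [1, 0, 0, 6, 0, 0, 0],
    [1, 3.5, 5, 8, 0, 0, 0.11],
    [1, 7, 10, 8, 0, 0, 0.22],
    [1, 10.6, 15, 8, 0, 0, 0.34],
    [1, 14.3, 20.2, 8, 0, 0, 0.46],
    [1, 17.9, 25.3, 8, 0, 0, 0.57],
    [1, 21.4, 30.3, 8, 0, 0, 0.68],
    [1, 25, 35.4, 8, 0, 0, 0.8],
    [1, 28.5, 40.5, 8, 0, 0, 0.9],
    [1, 28.5, 40.5, 8, 0, 0, 0.9],
    [1, 28.5, 40.5, 8, 0, 0, 0.9]
  ]
}}

```text
clock: 1.72
eef_pos: [496.2, -156.5, 276.6]
orientation: [-0.571, -0.417, 0.571, -0.417]
contact_force: [-0.1, -0.0, 0.3]
gripper_width: 0.998
```

```bash
python3 - <<'E'
from m import *
o=env.observe(); f=env.grab_frame("wrist"); cv2.imwrite("pics/w1.png",f["img"][:,:,::-1])
print(o["clock"],o["joint_pos"],o["eef_pos"],o["orientation"])
c=cam(f,o); print(proj(c,[[497,-155.6,114]]))
import pickle; pickle.dump((c,f["img"]),open("w1.pkl","wb"))
E
```

```text
1.725 [-4.03702983e-01 -1.05498219e-01  1.58180002e+00 -4.85948281e-04
  1.66547966e+00 -9.33420280e-02] [ 496.21290539 -156.49927538  276.63823967] [-0.57109946 -0.41666938  0.57146169 -0.41672961]
[[321.9577195  170.12877108]]
```

View pics/w1.png

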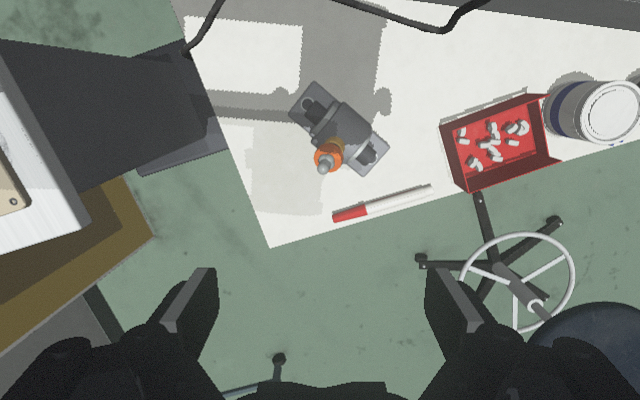

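The wrist view shows the bearing block from above: nipple tip near (324,170), sleeve near (328,156), with the hose well off at the top.

```bash
python3 - <<'E'
import cv2
a=cv2.imread("pics/w1.png")[70:190,280:400]
cv2.imwrite("pics/w1c.png",cv2.resize(a,(600,600),interpolation=cv2.INTER_NEAREST))
E
```

```text
(no output)
```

View pics/w1c.png

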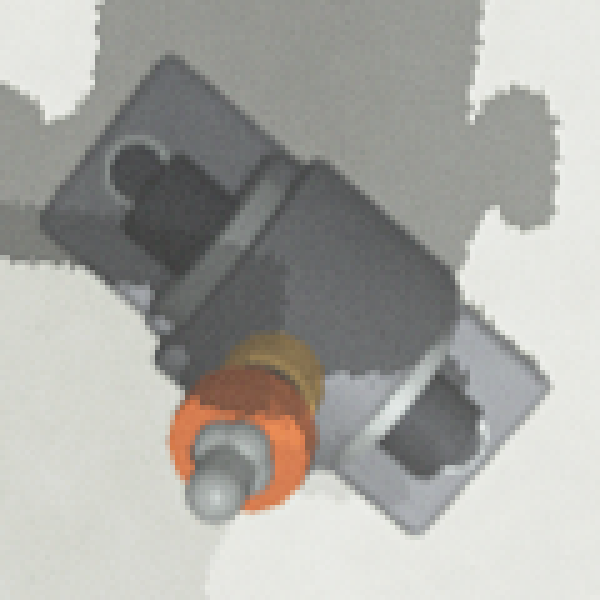

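```bash
python3 - <<'E'
from m import *
import pickle
c,img=pickle.load(open("w1.pkl","rb"))
px=lambda x,y:(280+x/5-.5,70+y/5-.5)
P=[plane(c,*px(*q),14)[:2] for q in [(170,52),(550,385),(415,534),(40,215)]]
for p in P: print(p.round(1))
d=lambda a,b:(np.linalg.norm(b-a).round(1),np.degrees(np.arctan2(*(b-a)[::-1])).round(1))
print(d(P[0],P[1]),d(P[3],P[2]),d(P[3],P[0]),d(P[2],P[1]), np.mean(P,0))
for az in (208,212,216):
  a=np.radians(az); ax=np.array([np.cos(a)*np.sin(np.radians(25)),np.sin(a)*np.sin(np.radians(25)),np.cos(np.radians(25))])
  S=plane(c,*px(215,495),114-6*ax[2]); t=S+6*ax
  # sleeve top outline bbox
  e1=np.cross(ax,[0,0,1]);e1/=np.linalg.norm(e1);e2=np.cross(ax,e1)
  th=np.linspace(0,6.28,60)[:,None]
  q=proj(c,t-22*ax+15*(np.cos(th)*e1+np.sin(th)*e2)); q=((q+.5-[280,70])*5)
  b=proj(c,t-40*ax);
  print(az,t.round(1),q.min(0).round(),q.max(0).round(),((b+.5-[280,70])*5).round())
cs=cam(env.grab_frame("scene")); cd=cam(env.grab_frame("side"))
print(proj(cs,[S]),proj(cd,[S]))
E
```

```text
[513.4 -72.5]
[ 578.2 -174.8]
[ 536.4 -201. ]
[472.3 -98.1]
(np.float64(121.1), np.float64(-57.7)) (np.float64(121.2), np.float64(-58.1)) (np.float64(48.4), np.float64(31.9)) (np.float64(49.4), np.float64(32.0)) [ 525.07384736 -136.59350091]
208 [ 495.4 -156.6  114. ] [168. 389.] [309. 519.] [[262. 415.]]
212 [ 495.5 -156.7  114. ] [166. 389.] [308. 517.] [[259. 412.]]
216 [ 495.6 -156.9  114. ] [164. 388.] [307. 515.] [[255. 409.]]
[[391.10248001 186.78664861]] [[300.65074858 237.24459018]]
```

Request:
{"api": "jog_arm", "payload": {
  "steps": [
    [1, 0.5, 5.4, 0, 0, 0, 0.1],
    [1, 1.1, 10.9, 0, 0, 0, 0.2],
    [1, 1.6, 16.3, 0, 0, 0, 0.3],
    [1, 2.2, 21.8, 0, 0, 0, 0.4],
    [1, 2.7, 27.2, 0, 0, 0, 0.5],
    [1, 2.7, 27.2, 0, 0, 0, 0.5],
    [1, 2.7, 27.2, 0, 0, 0, 0.5]
  ]
}}

```text
clock: 2.75
eef_pos: [523.4, 114.2, 276.7]
orientation: [0.451, 0.544, -0.451, 0.545]
contact_force: [0.1, -0.9, 0.9]
gripper_width: 1.0
```

```bash
python3 - <<'E'
from m import *
o=env.observe(); f=env.grab_frame("wrist"); cv2.imwrite("pics/w2.png",f["img"][:,:,::-1])
print(o["clock"],o["joint_pos"],o["eef_pos"],o["orientation"])
c=cam(f,o); print(proj(c,[[523.2,116,176],[523.2,116,115]]))
import pickle; pickle.dump((c,f["img"]),open("w2.pkl","wb"))
print(blobs(f["img"],"green")[0],blobs(f["img"],"brass")[0])
E
```

```text
2.75 [ 1.19583976e-01 -6.34969822e-02  1.54211061e+00 -5.88687625e-04
  1.66311510e+00 -6.76253290e-02] [523.3569984  114.21763393 276.65947171] [ 0.45091429  0.54441572 -0.45126946  0.54465008]
[[321.2082557  186.72139382]
 [321.25307915 169.62584642]]
[([239, 51, 18, 19, 82], [248.4, 59.5])] [([254, 49, 10, 11, 31], [258.7, 52.4])]
```

View pics/w2.png

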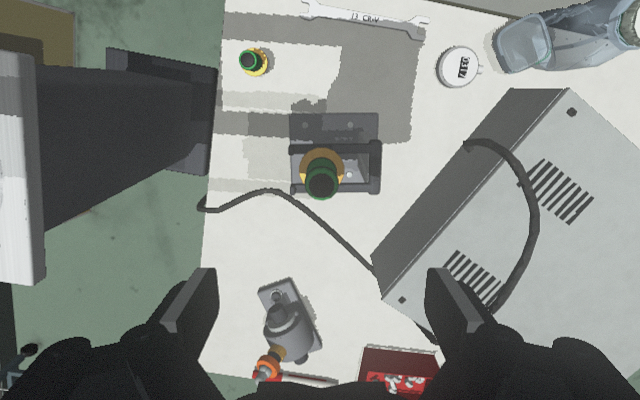

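```bash
python3 - <<'E'
from m import *
import pickle
c,img=pickle.load(open("w2.pkl","rb"))
a=img[100:220,270:390][:,:,::-1]; cv2.imwrite("pics/w2c.png",cv2.resize(a,(600,600),interpolation=cv2.INTER_NEAREST))
for z in (100,130): print(z,[plane(c,*q,z).round() for q in [(383,297),(510,90)]])
print((proj(c,[[523.2,116,176],[523.2,116,121]])+.5-[270,100])*5)
E
```

```text
100 [array([620., -20., 100.]), array([684., 221., 100.])]
130 [array([611.,  -2., 130.]), array([670., 219., 130.])]
[[258.54127848 436.10696909]
 [258.74673875 357.74501262]]
```

View pics/w2c.png

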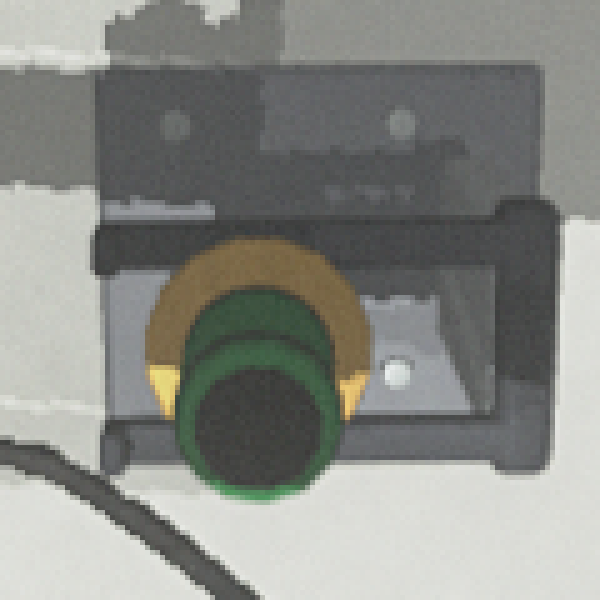

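Request:
{"api": "jog_arm", "payload": {
  "steps": [
    [1, 0, 0.2, -5, 0, 0, 0],
    [1, 0, 0.2, -10, 0, 0, 0],
    [1, 0, 0.2, -13, 0, 0, 0],
    [1, 0, 0.2, -14.4, 0, 0, 0],
    [1, 0, 0.2, -14.4, 0, 0, 0]
  ]
}}

```text
clock: 3.42
eef_pos: [523.1, 116.3, 132.4]
orientation: [0.451, 0.545, -0.451, 0.544]
contact_force: [-0.3, 0.9, 1.0]
gripper_width: 1.003
```

Request:
{"api": "jog_arm", "payload": {
  "steps": [
    [0, 0, 0, 0, 0, 0, 0],
    [0, 0, 0, 0, 0, 0, 0],
    [0, 0, 0, 0, 0, 0, 0],
    [0, 0, 0, 0, 0, 0, 0],
    [0, 0, 0, 0, 0, 0, 0],
    [0, 0, 0, 0, 0, 0, 0],
    [0, 0, 0, 0, 0, 0, 0],
    [0, 0, 0, 0, 0, 0, 0]
  ],
  "grip_force": 90
}}

```text
clock: 4.42
eef_pos: [523.9, 117.6, 134.1]
orientation: [0.451, 0.545, -0.45, 0.545]
contact_force: [-1.5, -0.5, 6.9]
gripper_width: 0.259
```

```bash
python3 - <<'E'
from m import *
o=env.observe(); f=env.grab_frame("wrist"); g=env.grab_frame("side"); cv2.imwrite("pics/w3.png",cv2.hconcat([cv2.resize(f["img"],(400,250)),g["img"][100:350,150:550]])[:,:,::-1])
print(o)
E
```

```text
{'clock': 4.425, 'joint_pos': array([ 1.25314087e-01, -3.72652879e-03,  1.74333640e+00, -1.00465100e-04,
        1.40032149e+00, -6.38489118e-02]), 'qvel': array([ 7.29515386e-05, -1.23773196e-03,  3.46810899e-04, -6.32119458e-04,
        9.78299473e-04,  5.48262896e-04]), 'joint_torque': array([ 1.83646284e-04, -4.54639971e+01, -4.64372063e+01,  8.03961977e-02,
       -8.11694004e-01, -4.16105438e-03]), 'eef_pos': array([523.88633778, 117.56096301, 134.09532099]), 'orientation': array([ 0.45094411,  0.54456129, -0.45013629,  0.54541703]), 'contact_force': array([-1.50906346, -0.54487714,  6.91035115]), 'ft_torque': array([-0.06305145,  0.35784089, -0.00680351]), 'gripper_width': 0.2594592712764236}
```

View pics/w3.png

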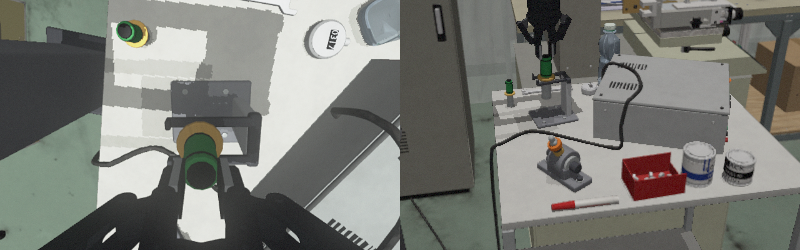

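```bash
python3 - <<'E'
from m import *
f=env.grab_frame("wrist"); g=env.grab_frame("side")
a=cv2.resize(f["img"][180:400,200:440],(480,440),interpolation=cv2.INTER_CUBIC)
b=cv2.resize(g["img"][95:240,250:355],(319,440),interpolation=cv2.INTER_CUBIC)
cv2.imwrite("pics/w4.png",cv2.hconcat([a,b])[:,:,::-1])
E
```

```text
(no output)
```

View pics/w4.png

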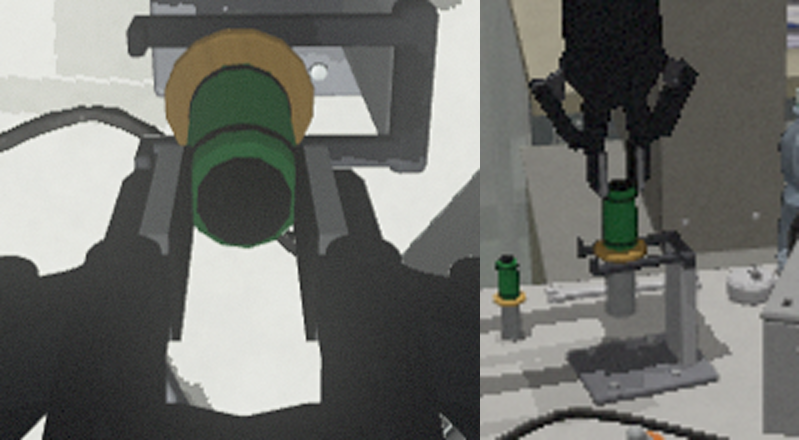

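```bash
python3 - <<'E'
from m import *
o=env.observe(); M=R.from_quat(o["orientation"]).as_matrix(); p=o["eef_pos"]; print(M.round(3),o["clock"])
f=env.grab_frame("wrist"); g=env.grab_frame("side"); s=env.grab_frame("scene")
cw,cd,cs=cam(f,o),cam(g),cam(s)
pts=[p,p-18.7*M[:,0],p+M@[-18.7,14,0],p+M@[-18.7,-14,0],p+M@[0,14,0],p+M@[0,-14,0],[523,117.5,176],[523,117.5,121]]
print(((proj(cw,pts)-[200,180])*2).round())
print(((proj(cd,pts)-[250,95])*3.034).round())
print(((proj(cs,pts)-[280,150])*4).round())
a=cv2.resize(s["img"][150:260,280:380],(400,440),interpolation=cv2.INTER_CUBIC)
cv2.imwrite("pics/s5.png",a[:,:,::-1])
E
```

```text
[[ 0.002  0.982  0.188]
 [ 0.     0.188 -0.982]
 [-1.     0.002  0.   ]] 4.625
[[241. 121.]
 [241. 153.]
 [299. 153.]
 [184. 153.]
 [293. 121.]
 [190. 121.]
 [237. 202.]
 [238. 102.]]
[[139. 227.]
 [138. 206.]
 [155. 203.]
 [122. 209.]
 [155. 224.]
 [123. 230.]
 [136. 180.]
 [139. 242.]]
[[184. 260.]
 [185. 232.]
 [163. 227.]
 [207. 237.]
 [162. 255.]
 [207. 266.]
 [187. 196.]
 [186. 281.]]
```

View pics/s5.png

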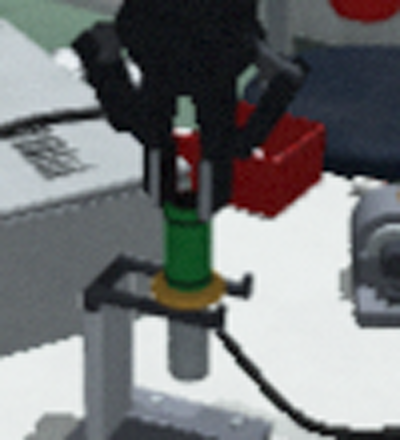

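The side and scene views show the fingertips near the cap, at about z 165, even though the reported TCP is at z 134. An opening of 0.26 (22 mm) matches the 21 mm cap. I'll check where the fingertips really are relative to the TCP.

```bash
python3 - <<'E'
from m import *
g=env.grab_frame("side"); cd=cam(g); cs=cam(env.grab_frame("scene"))
M=np.array([[0,.352,-.936],[0,-.936,-.352],[-1,0,0]]); p=np.array([211.1,-561,195.6])
print(proj(cd,[p+M@[x,y,0] for x in(0,-13,-47) for y in (-42,0,42)]).round())
im=cv2.imread("pics/side0.png")[250:400,20:160]; cv2.imwrite("pics/st.png",cv2.resize(im,None,fx=4,fy=4))
E
```

```text
[[ 91. 361.]
 [ 97. 385.]
 [103. 412.]
 [ 89. 353.]
 [ 95. 377.]
 [101. 403.]
 [ 82. 331.]
 [ 88. 354.]
 [ 94. 380.]]
```

View pics/st.png

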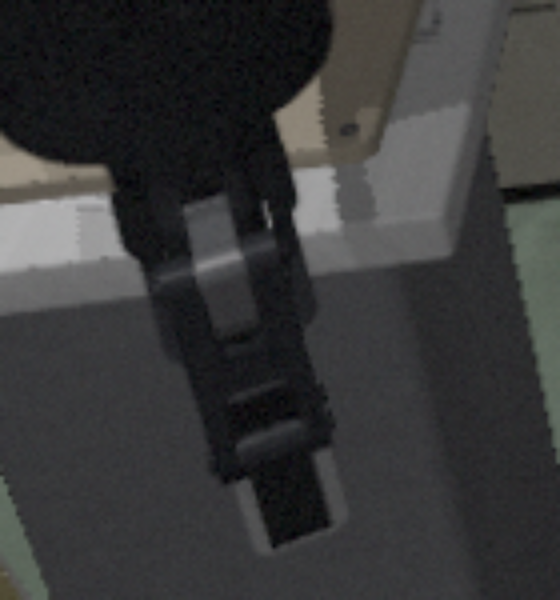

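The start image agrees: the real fingertips are about 25–30 mm short of the reported TCP. I'll open, go down 26 mm and check visually before closing.

Request:
{"api": "jog_arm", "payload": {
  "steps": [
    [1, 0, 0, 0, 0, 0, 0],
    [1, 0, 0, 0, 0, 0, 0],
    [1, 0, 0, 0, 0, 0, 0],
    [1, 0, 0, -1.0, 0, 0, 0],
    [1, 0, 0, -1.8, 0, 0, 0],
    [1, 0, 0, -2.6, 0, 0, 0],
    [1, 0, 0, -2.6, 0, 0, 0],
    [1, 0, 0, -2.6, 0, 0, 0]
  ]
}}

```text
clock: 5.88
eef_pos: [523.4, 117.4, 106.8]
orientation: [0.451, 0.545, -0.451, 0.545]
contact_force: [-0.2, 0.1, -0.4]
gripper_width: 1.001
```

```bash
cat > look.py <<'E'
import sys
from m import *
n=sys.argv[1]
o=env.observe(); print(o["clock"],o["eef_pos"],o["contact_force"],o["gripper_width"],o["joint_pos"])
f=env.grab_frame("wrist"); g=env.grab_frame("side"); s=env.grab_frame("scene")
import pickle; pickle.dump((o,f,g,s),open(n+".pkl","wb"))
b=[int(x) for x in sys.argv[2:]] or [250,95,355,240, 280,150,380,260]
a=cv2.resize(f["img"][100:400,160:480],(320,300))
p=g["img"][b[1]:b[3],b[0]:b[2]]; q=s["img"][b[5]:b[7],b[4]:b[6]]
cv2.imwrite(f"pics/{n}.png",cv2.hconcat([cv2.resize(p,(400,400),interpolation=cv2.INTER_CUBIC),cv2.resize(q,(400,400),interpolation=cv2.INTER_CUBIC)])[:,:,::-1])
cv2.imwrite(f"pics/{n}w.png",f["img"][:,:,::-1])
E
python3 look.py d1
```

```text
5.875 [523.35153275 117.42360933 106.77008983] [-0.19735676  0.08211563 -0.35720967] 1.0014145592961927 [ 1.25102035e-01  1.97584165e-02  1.77117902e+00  1.08813370e-05
  1.35058605e+00 -6.38986896e-02]
```

View pics/d1.png

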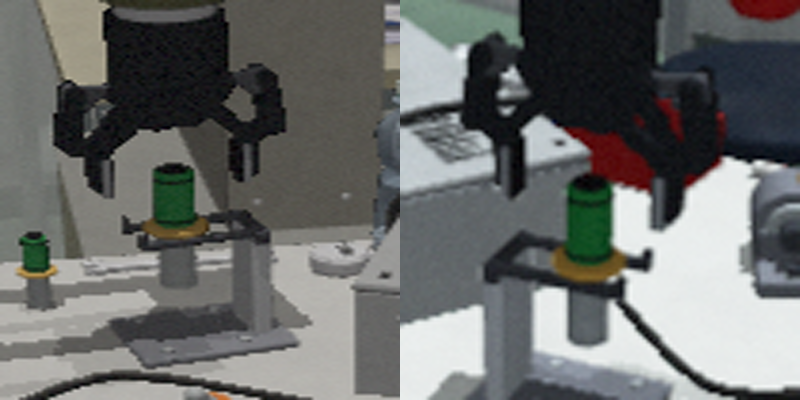

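View pics/d1w.png

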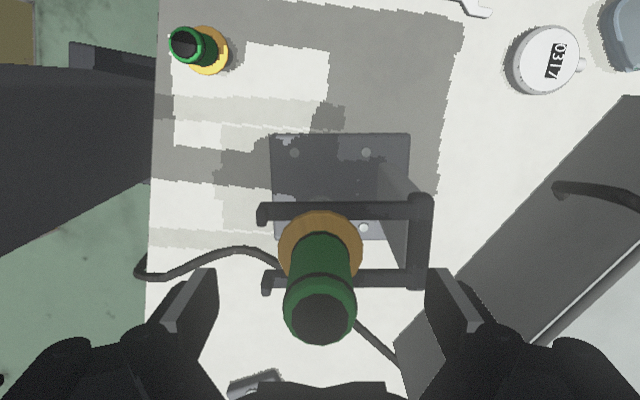

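```bash
python3 - <<'E'
from m import *
import pickle
o,f,g,s=pickle.load(open("d1.pkl","rb")); cd,cs=cam(g),cam(s)
print(tri(ray(cd,295.7,162.8),ray(cs,326.2,207.7)))
P=lambda x,y:(250+x/3.81-.5,95+y/2.76-.5); S=lambda x,y:(280+(x-400)/4-.5,150+y/3.636-.5)
for a,b in [((105,197),(662,227)),((243,179),(510,196))]: print(tri(ray(cd,*P(*a)),ray(cs,*S(*b))))
print("grip top",tri(ray(cd,*P(173,170)),ray(cs,*S(588,184))))
E
```

```text
(array([524.15807319, 117.29483489, 153.25546319]), [np.float64(0.07713909456987048), np.float64(0.07713909457003772)])
(array([477.97769641, 108.69282238, 153.28634803]), [np.float64(0.8920651991062145), np.float64(0.8920651991062097)])
(array([570.16075067, 128.67475297, 154.10535027]), [np.float64(0.4966807377889848), np.float64(0.4966807377891329)])
grip top (array([523.39461121, 116.60371249, 172.05916417]), [np.float64(0.9045997675178479), np.float64(0.904599767517714)])
```

Request:
{"api": "jog_arm", "payload": {
  "steps": [
    [1, 0, 0, -0.5, 0, 0, 0],
    [1, 0, 0, -1.0, 0, 0, 0],
    [1, 0, 0, -1.0, 0, 0, 0],
    [0, 0, 0, -1.0, 0, 0, 0],
    [0, 0, 0, -1.0, 0, 0, 0],
    [0, 0, 0, -1.0, 0, 0, 0],
    [0, 0, 0, -1.0, 0, 0, 0],
    [0, 0, 0, -1.0, 0, 0, 0],
    [0, 0, 0, -1.0, 0, 0, 0],
    [0, 0, 0, -1.0, 0, 0, 0],
    [0, 0, 0, -1.0, 0, 0, 0]
  ],
  "grip_force": 100
}}

```text
clock: 7.4
eef_pos: [523.4, 117.4, 97.1]
orientation: [0.451, 0.545, -0.45, 0.545]
contact_force: [-2.5, -1.4, 5.7]
gripper_width: 0.303
```

```bash
python3 look.py d2
```

```text
7.4 [523.42772576 117.43056936  97.1025612 ] [-2.53615436 -1.35335293  5.71975388] 0.3033596075235125 [ 1.25106491e-01  2.88124121e-02  1.78038793e+00 -1.90623982e-06
  1.33200189e+00 -6.38556919e-02]
```

View pics/d2.png

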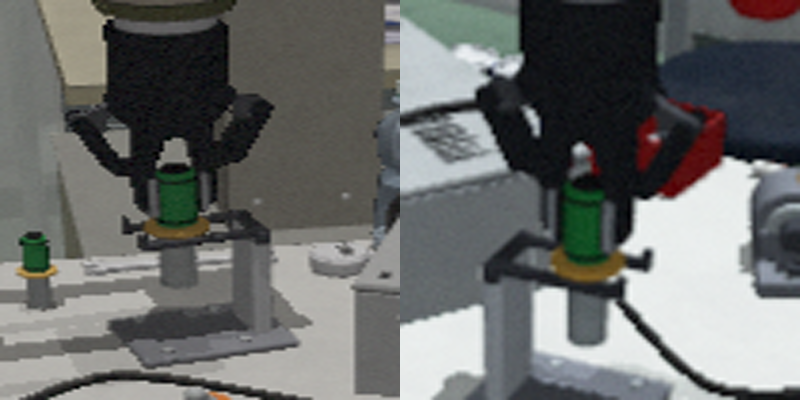

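View pics/d2w.png

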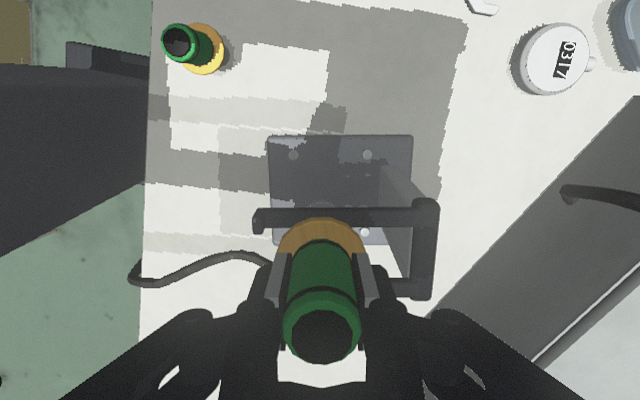

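The pads now hold the green grip on both sides, with the fingertips just above the collar. Next I'll lift straight up.

Request:
{"api": "jog_arm", "payload": {
  "steps": [
    [0, 0, 0, 1, 0, 0, 0],
    [0, 0, 0, 3, 0, 0, 0],
    [0, 0, 0, 6, 0, 0, 0],
    [0, 0, 0, 10, 0, 0, 0],
    [0, 0, 0, 14, 0, 0, 0],
    [0, 0, 0, 14, 0, 0, 0],
    [0, 0, 0, 14, 0, 0, 0]
  ]
}}

```text
clock: 8.43
eef_pos: [522.8, 117.4, 235.6]
orientation: [0.45, 0.545, -0.451, 0.545]
contact_force: [0.1, 0.5, -3.0]
gripper_width: 0.303
```

```bash
python3 look.py d3 240 55 355 220 270 110 385 260
```

```text
8.425 [522.83436562 117.36189663 235.63876146] [ 0.06525772  0.50992973 -2.96073623] 0.303062838832884 [ 1.25110082e-01 -5.56538870e-02  1.60837937e+00  8.13391260e-06
  1.59011595e+00 -6.38579856e-02]
```

View pics/d3.png

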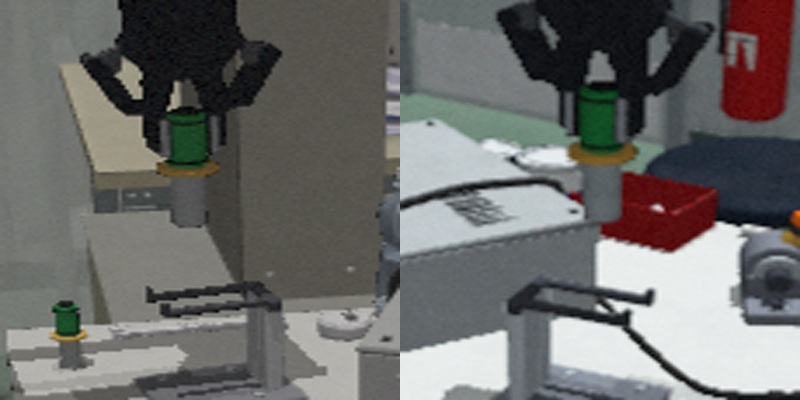

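View pics/d3w.png

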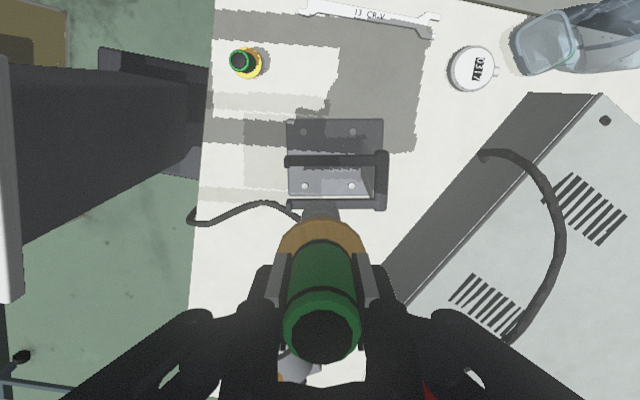

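```bash
python3 - <<'E'
from m import *
import pickle
o,f,g,s=pickle.load(open("d3.pkl","rb")); cd,cs=cam(g),cam(s)
print([blobs(g["img"],k)[0] for k in("green","brass")]); print([blobs(s["img"],k)[0] for k in("green","brass")]); print([blobs(f["img"],k)[0] for k in("green","brass")])
a=g["img"][90:155,275:315]; b=s["img"][130:195,308:348]
cv2.imwrite("pics/d3z.png",cv2.hconcat([cv2.resize(a,(400,650),interpolation=cv2.INTER_NEAREST)[:600],cv2.resize(b,(400,650),interpolation=cv2.INTER_NEAREST)[:600]])[:,:,::-1])
E
```

```text
[[([83, 59, 7, 6, 28], [85.6, 61.3]), ([288, 101, 12, 23, 205], [293.8, 112.3]), ([256, 180, 7, 14, 74], [259.0, 186.7])], [([374, 33, 30, 77, 589], [388.3, 69.5]), ([380, 40, 10, 10, 30], [384.5, 45.0]), ([589, 75, 8, 6, 24], [592.7, 77.5]), ([387, 85, 11, 11, 37], [392.4, 90.6]), ([81, 96, 13, 16, 117], [86.8, 102.6]), ([121, 99, 14, 11, 74], [126.7, 105.9]), ([286, 125, 14, 3, 26], [292.8, 126.2]), ([255, 192, 10, 4, 20], [259.9, 193.8])]]
[[([321, 142, 13, 26, 247], [326.2, 154.8]), ([334, 268, 8, 16, 113], [337.4, 275.9])], [([319, 165, 18, 7, 56], [327.5, 168.7]), ([380, 197, 7, 5, 21], [382.8, 199.3]), ([332, 280, 12, 7, 44], [337.5, 283.8])]]
[[([229, 50, 20, 22, 104], [239.7, 59.8]), ([320, 301, 22, 12, 57], [329.3, 306.6]), ([333, 302, 13, 12, 31], [340.3, 307.5]), ([304, 307, 12, 5, 17], [309.6, 309.2]), ([348, 313, 10, 13, 35], [352.1, 319.9])], [([245, 48, 13, 7, 25], [250.5, 50.5])]]
```

View pics/d3z.png

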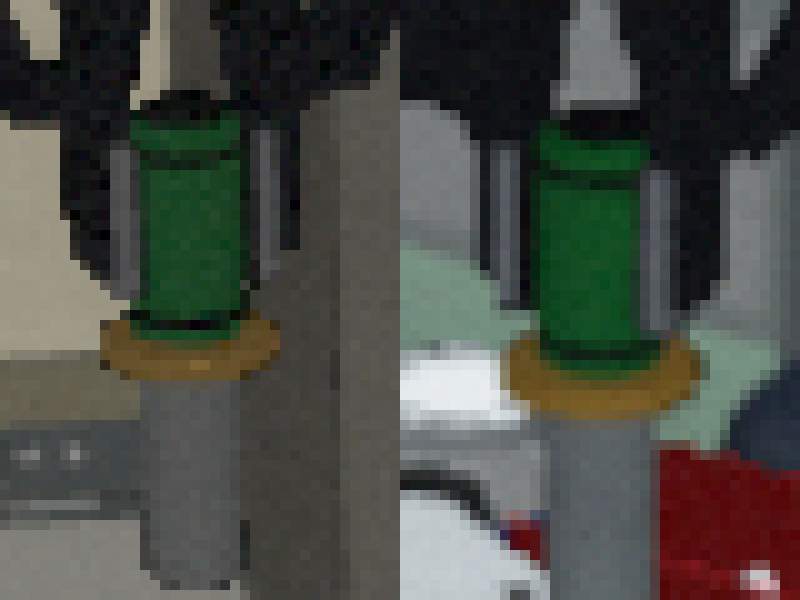

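```bash
python3 - <<'E'
from m import *
import pickle
o,f,g,s=pickle.load(open("d3.pkl","rb")); cd,cs=cam(g),cam(s)
# points: nozzle axis mid, grip axis
p1=tri(ray(cd,293.7,138),ray(cs,328.0,180)); p2=tri(ray(cd,293.9,112.3),ray(cs,327.0,154.8)); print(p1,p2)
q=tri(ray(cd,293.5,124),ray(cs,327.6,167));print("collar top",q)
c=np.array([523.2,117.3]);
for z,n in((198.5,"mouth"),(225,"noz"),(259.5,"coltop"),(285,"grip"),(314.5,"cap")): print(n,proj(cd,[[*c,z]]).round(1),proj(cs,[[*c,z]]).round(1))
o2,f2,g2,s2=pickle.load(open("d2.pkl","rb"))
for oo,ff in((o,f),(o2,f2)):
  w=cam(ff,oo); z0=198.5 if oo is o else 60
  print(proj(w,[[*c,z0+116],[*c,z0+61],[*c,z0]]).round(1).tolist())
E
python3 -c "
import cv2
a=cv2.imread('pics/d3w.png')[190:370,240:400];b=cv2.imread('pics/d2w.png')[190:370,240:400]
cv2.imwrite('pics/d3wz.png',cv2.hconcat([cv2.resize(x,(400,450),interpolation=cv2.INTER_CUBIC) for x in(a,b)]))"
```

```text
(array([522.14652247, 113.26466047, 220.68710991]), [np.float64(1.394591184055646), np.float64(1.3945911840557585)]) (array([524.43962278, 116.97858436, 281.79538536]), [np.float64(0.05916260234206712), np.float64(0.05916260234215067)])
collar top (array([522.51344713, 116.5063178 , 253.68213257]), [np.float64(0.26696076844546035), np.float64(0.2669607684455822)])
mouth [[294.7 145.6]] [[326.8 190. ]]
noz [[294.3 135.3]] [[327.  179.2]]
coltop [[293.7 121.4]] [[327.3 164.6]]
grip [[293.3 110.9]] [[327.4 153.6]]
cap [[292.8  98.5]] [[327.6 140.4]]
[[321.1, 339.8], [321.3, 261.5], [321.5, 216.6]]
[[319.7, 339.8], [320.2, 261.5], [320.4, 216.6]]
```

View pics/d3wz.png

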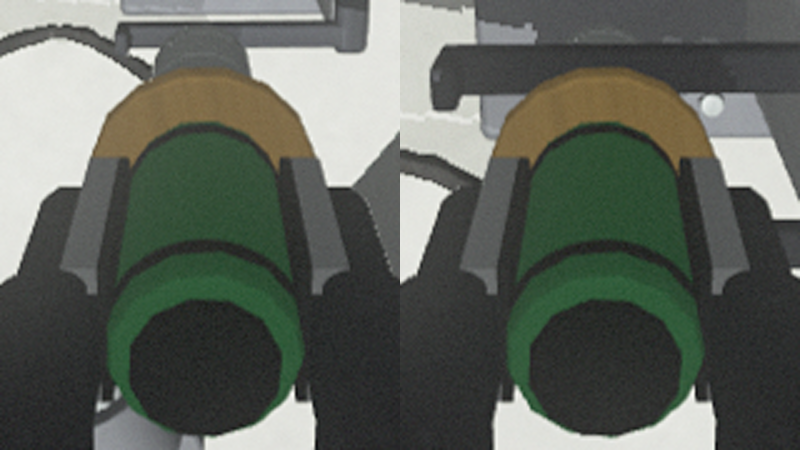

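Request:
{"api": "jog_arm", "payload": {
  "steps": [
    [0, -0.9, -5, 1, 0, 0, 0],
    [0, -1.8, -10, 1, 0, 0, 0],
    [0, -2.7, -15, 1, 0.05, -0.08, 0],
    [0, -3.6, -20, 1, 0.1, -0.16, 0],
    [0, -4.5, -25, 0, 0.15, -0.24, 0],
    [0, -5.5, -29.1, -1, 0.2, -0.32, 0],
    [0, -5.5, -29.1, -3, 0.231, -0.37, 0],
    [0, -5.5, -29.1, -5.3, 0.231, -0.37, 0],
    [0, -5.5, -29.1, -5.3, 0.231, -0.37, 0],
    [0, -5.5, -29.1, -5.3, 0.231, -0.37, 0]
  ]
}}

```text
clock: 9.82
eef_pos: [468.5, -173.4, 184.1]
orientation: [0.585, 0.484, -0.295, 0.58]
contact_force: [0.6, 0.5, -2.4]
gripper_width: 0.305
```

```bash
python3 look.py e1 250 130 360 290 340 100 440 240; python3 -c "
from m import *
o=env.observe();print(R.from_quat(o['orientation']).as_matrix().round(3))"
```

```text
9.825 [ 468.46042516 -173.37044027  184.13600332] [ 0.56952718  0.4762334  -2.39479697] 0.3049018135291963 [-0.80213105 -0.35736268  2.0303575   0.4334982   1.38973399 -1.05383239]
[[ 0.359  0.907  0.218]
 [ 0.223  0.143 -0.964]
 [-0.906  0.395 -0.151]]
```

View pics/e1.png

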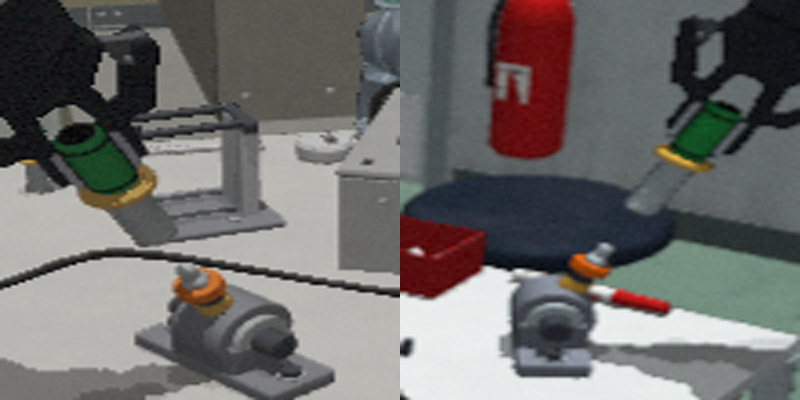

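View pics/e1w.png

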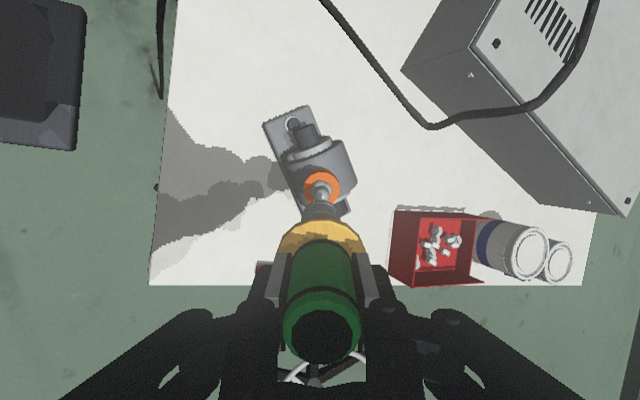

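The gun is tilted in line with the nipple and about 40 mm off along its axis. I'll check the alignment in enlarged crops.

```bash
cat > al.py <<'E'
import sys,pickle
from m import *
n=sys.argv[1]
o,f,g,s=pickle.load(open(n+".pkl","rb")); cw,cd,cs=cam(f,o),cam(g),cam(s)
M=R.from_quat(o["orientation"]).as_matrix(); p=o["eef_pos"]
def edge(img,box,sc):
    x0,y0,x1,y1=box; return cv2.resize(img[y0:y1,x0:x1],None,fx=sc,fy=sc,interpolation=cv2.INTER_CUBIC)
bs=(265,180,325,255); bc=(375,125,430,200); bw=(270,160,370,260)
A=edge(g["img"],bs,6);B=edge(s["img"],bc,6)
W=edge(f["img"],bw,6)
# gun axis predicted: x from -79 (cap) to +37 (mouth)
out=[]
for c,b,im in((cd,bs,A),(cs,bc,B),(cw,bw,W)):
    q=(proj(c,[p+M[:,0]*x for x in(37,-18,-79)]+[p+M[:,0]*x for x in (77,120)])+.5-[b[0],b[1]])*6
    print(q.round(0).tolist())
cv2.imwrite(f"pics/{n}z.png",cv2.hconcat([A,B])[:,:,::-1]); cv2.imwrite(f"pics/{n}zw.png",W[:,:,::-1])
E
python3 al.py e1
```

```text
[[169.0, 258.0], [106.0, 147.0], [29.0, 13.0], [212.0, 333.0], [256.0, 410.0]]
[[149.0, 292.0], [212.0, 191.0], [285.0, 73.0], [104.0, 363.0], [58.0, 437.0]]
[[310.0, 342.0], [309.0, 577.0], [308.0, 1083.0], [310.0, 229.0], [310.0, 139.0]]
```

View pics/e1z.png

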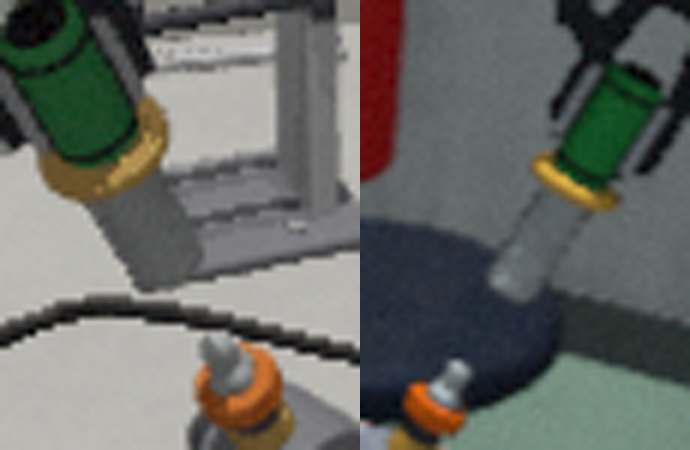

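View pics/e1zw.png

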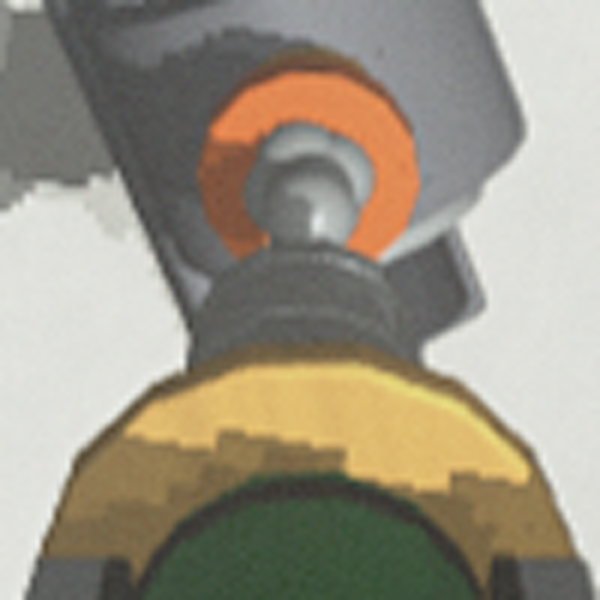

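Request:
{"api": "jog_arm", "payload": {
  "steps": [
    [0, 0.54, 0.34, -1.36, 0, 0, 0],
    [0, 1.08, 0.67, -2.72, 0, 0, 0],
    [0, 1.25, 0.78, -3.17, 0, 0, 0],
    [0, 1.43, 0.9, -3.62, 0, 0, 0],
    [0, 1.61, 1.01, -4.08, 0, 0, 0],
    [0, 1.61, 1.01, -4.08, 0, 0, 0]
  ]
}}

```text
clock: 10.72
eef_pos: [484.3, -163.3, 142.6]
orientation: [0.585, 0.484, -0.295, 0.58]
contact_force: [-0.5, -0.1, -2.6]
gripper_width: 0.304
```

```bash
python3 look.py e2; python3 al.py e2
```

```text
10.725 [ 484.29233315 -163.33236896  142.59405195] [-0.51222898 -0.11023021 -2.63582121] 0.30381524906717267 [-0.75840909 -0.30236571  2.06472033  0.43948676  1.2907056  -1.05176333]
[[216.0, 345.0], [157.0, 241.0], [86.0, 115.0], [257.0, 416.0], [298.0, 488.0]]
[[100.0, 373.0], [161.0, 275.0], [231.0, 162.0], [57.0, 442.0], [12.0, 513.0]]
[[310.0, 342.0], [309.0, 577.0], [308.0, 1083.0], [310.0, 229.0], [310.0, 139.0]]
```

View pics/e2z.png

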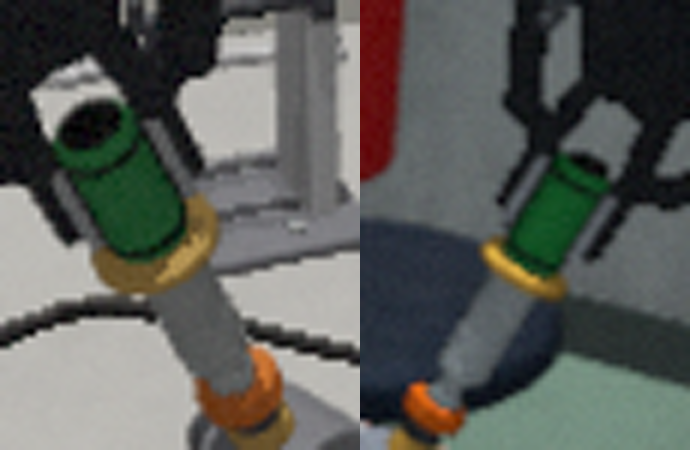

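View pics/e2zw.png

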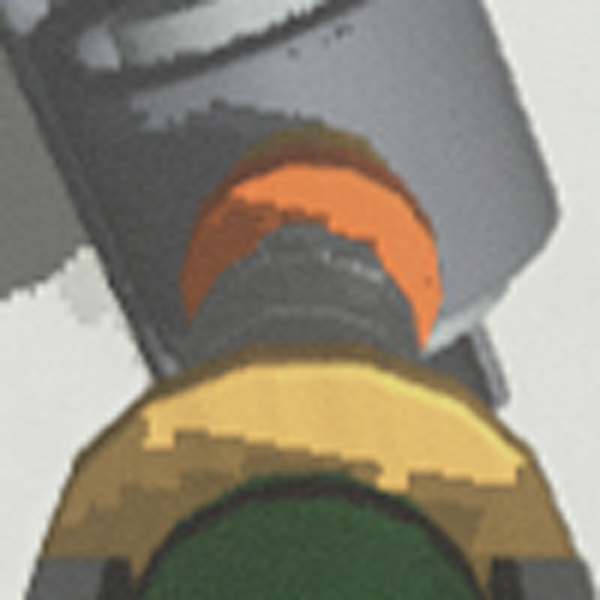

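Request:
{"api": "jog_arm", "payload": {
  "steps": [
    [0, 0.14, 0.09, -0.36, 0, 0, 0],
    [0, 0.29, 0.18, -0.72, 0, 0, 0],
    [0, 0.43, 0.27, -1.09, 0, 0, 0],
    [0, 0.43, 0.27, -1.09, 0, 0, 0]
  ]
}}

```text
clock: 11.38
eef_pos: [488.5, -160.4, 131.4]
orientation: [0.585, 0.484, -0.295, 0.58]
contact_force: [-0.2, 0.4, -2.7]
gripper_width: 0.309
```

Request:
{"api": "jog_arm", "payload": {
  "steps": [
    [0, 0.07, 0.04, -0.18, 0, 0, 0],
    [0, 0.14, 0.09, -0.36, 0, 0, 0],
    [0, 0.14, 0.09, -0.36, 0, 0, 0]
  ]
}}

```text
clock: 11.75
eef_pos: [490.3, -159.6, 128.6]
orientation: [0.585, 0.484, -0.294, 0.58]
contact_force: [-0.8, 1.7, -0.2]
gripper_width: 0.308
```

```bash
python3 look.py e3; python3 al.py e3
```

```text
11.75 [ 490.28667067 -159.63667889  128.64795553] [-0.75023511  1.69972842 -0.15673743] 0.3084135819272709 [-0.74286996 -0.28001109  2.07343781  0.44322453  1.25576117 -1.05175349]
[[234.0, 372.0], [175.0, 270.0], [105.0, 148.0], [273.0, 442.0], [314.0, 513.0]]
[[82.0, 400.0], [142.0, 303.0], [212.0, 191.0], [39.0, 467.0], [-5.0, 538.0]]
[[310.0, 342.0], [309.0, 577.0], [308.0, 1083.0], [310.0, 229.0], [310.0, 139.0]]
```

View pics/e3z.png

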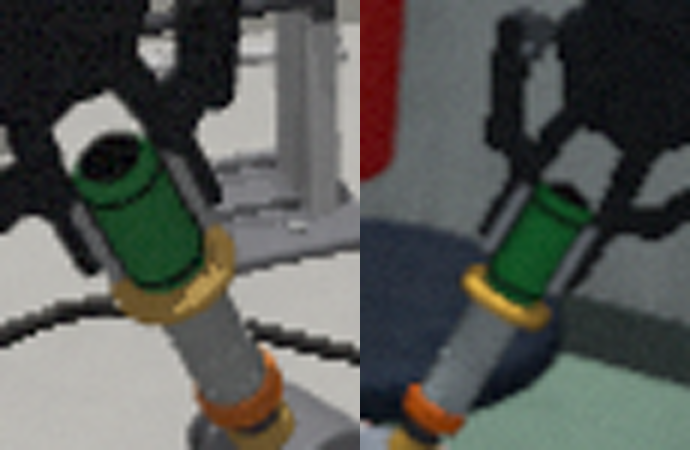

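View pics/e3zw.png

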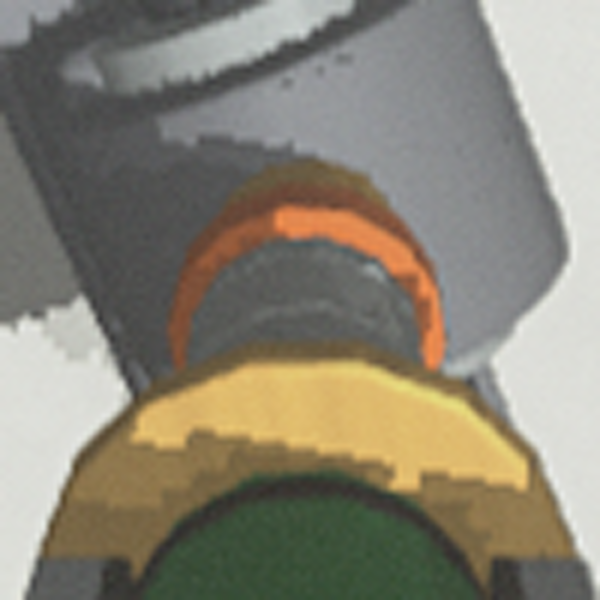

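Request:
{"api": "jog_arm", "payload": {
  "steps": [
    [0, 0.11, 0.07, -0.27, 0, 0, 0],
    [0, 0.21, 0.13, -0.54, 0, 0, 0],
    [0, 0.21, 0.13, -0.54, 0, 0, 0]
  ]
}}

```text
clock: 12.28
eef_pos: [492.5, -158.5, 123.2]
orientation: [0.585, 0.483, -0.295, 0.581]
contact_force: [-0.2, 2.6, 0.2]
gripper_width: 0.304
```

Request:
{"api": "jog_arm", "payload": {
  "steps": [
    [0, 0.07, 0.045, -0.18, 0, 0, 0],
    [0, 0.14, 0.09, -0.36, 0, 0, 0],
    [0, 0.14, 0.09, -0.36, 0, 0, 0]
  ]
}}

```text
clock: 12.65
eef_pos: [493.9, -157.9, 120.0]
orientation: [0.585, 0.483, -0.295, 0.581]
contact_force: [-3.6, 2.7, 6.0]
gripper_width: 0.308
```

Request:
{"api": "jog_arm", "payload": {
  "steps": [
    [0, 0.07, 0.045, -0.18, 0, 0, 0],
    [0, 0.14, 0.09, -0.36, 0, 0, 0],
    [0, 0.14, 0.09, -0.36, 0, 0, 0]
  ]
}}

```text
clock: 13.02
eef_pos: [495.1, -158.9, 119.7]
orientation: [0.584, 0.483, -0.295, 0.582]
contact_force: [-28.3, -1.5, 36.5]
gripper_width: 0.304
```

```bash
python3 look.py e4; python3 al.py e4
```

```text
13.025 [ 495.12354139 -158.86138443  119.72517077] [-28.32402131  -1.47128169  36.47310227] 0.30445669840126344 [-0.73174203 -0.26243942  2.07569131  0.44317721  1.23022194 -1.0522688 ]
[[248.0, 392.0], [191.0, 290.0], [122.0, 169.0], [287.0, 461.0], [328.0, 531.0]]
[[70.0, 415.0], [130.0, 319.0], [199.0, 208.0], [28.0, 482.0], [-16.0, 552.0]]
[[310.0, 342.0], [309.0, 577.0], [308.0, 1083.0], [310.0, 229.0], [310.0, 139.0]]
```

View pics/e4z.png

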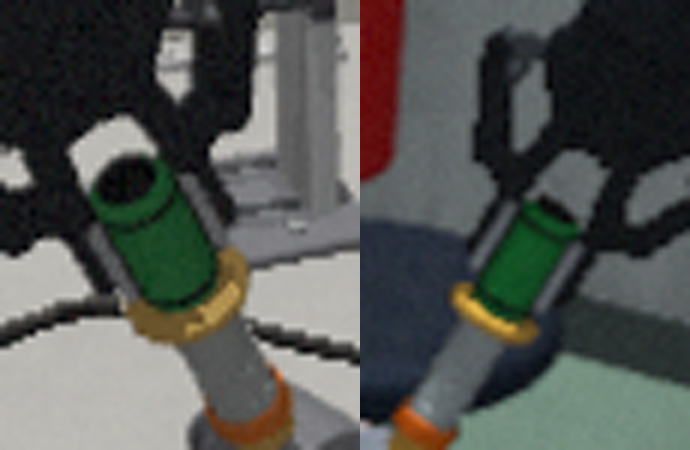

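View pics/e4zw.png

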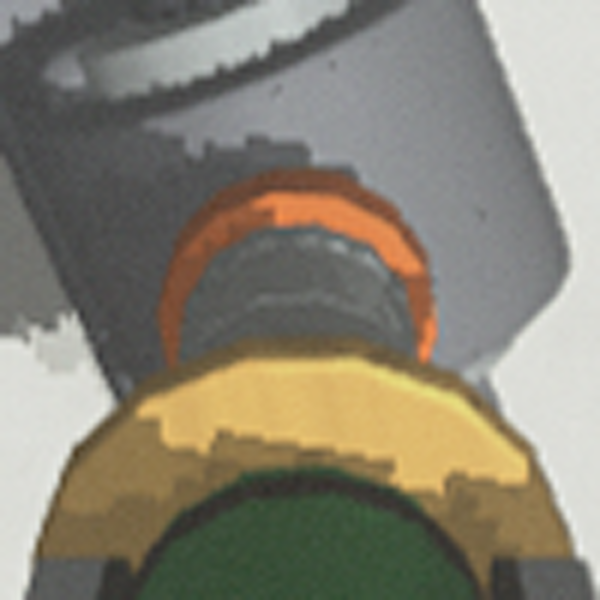

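The force jumped to about 46 N along the axis with the mouth at about 31 mm depth, so the sleeve is on its stop. That is more push than needed and includes some side load, so I'll ease the command slightly while staying well above the 10 N spring.

Request:
{"api": "jog_arm", "payload": {
  "steps": [
    [0, -0.06, 0.02, 0.06, 0, 0, 0],
    [0, -0.13, 0.03, 0.12, 0, 0, 0],
    [0, -0.13, 0.03, 0.12, 0, 0, 0],
    [0, -0.13, 0.03, 0.12, 0, 0, 0]
  ]
}}

```text
clock: 13.68
eef_pos: [494.4, -158.2, 119.9]
orientation: [0.584, 0.483, -0.295, 0.582]
contact_force: [-15.7, -1.1, 22.9]
gripper_width: 0.309
```

```bash
python3 look.py e5; python3 al.py e5; python3 -c "
from m import *
a=np.radians(212);ax=np.array([np.cos(a)*.4226,np.sin(a)*.4226,.9063])
o=env.observe();F=o['contact_force']-[0,.4,-2.6];print(F@ax,F-(F@ax)*ax,(o['eef_pos']-[496.2,-156.2,114])@ax,R.from_quat(o['orientation']).as_matrix()[:,0]@-ax, o['clock'])"
```

```text
13.675 [ 494.38442976 -158.18695428  119.87587026] [-15.727444    -1.14022271  22.8717324 ] 0.3090145658677995 [-0.7325997  -0.26650568  2.07910756  0.44433507  1.23057633 -1.0521906 ]
[[246.0, 390.0], [188.0, 289.0], [119.0, 168.0], [285.0, 459.0], [326.0, 530.0]]
[[71.0, 415.0], [131.0, 320.0], [200.0, 209.0], [29.0, 482.0], [-15.0, 552.0]]
[[310.0, 342.0], [309.0, 577.0], [308.0, 1083.0], [310.0, 229.0], [310.0, 139.0]]
28.95303853156356 [-4.44907372  4.76029394 -0.58213349] 6.4206347736171026 0.9999786889190372 13.825
```

View pics/e5z.png

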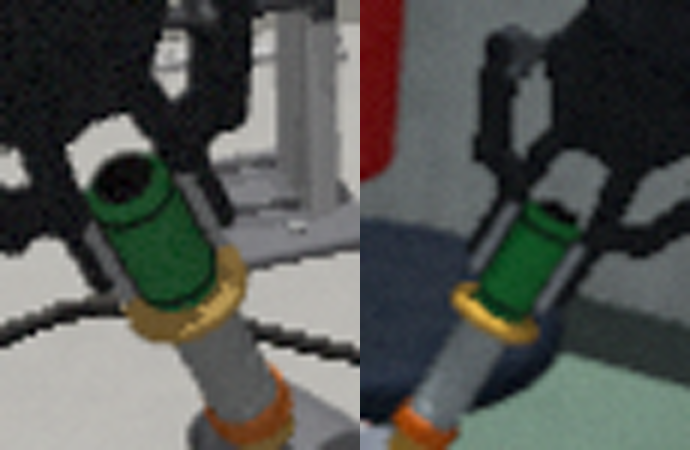

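Request:
{"api": "jog_arm", "payload": {
  "steps": [
    [0, 0, 0, 0, 0, 0, 0],
    [0, 0, 0, 0, 0, 0, 0],
    [0, 0, 0, 0, 0, 0, 0],
    [0, 0, 0, 0, 0, 0, 0],
    [0, 0, 0, 0, 0, 0, 0],
    [0, 0, 0, 0, 0, 0, 0],
    [0, 0, 0, 0, 0, 0, 0],
    [0, 0, 0, 0, 0, 0, 0]
  ]
}}

```text
clock: 14.82
eef_pos: [494.4, -158.2, 119.9]
orientation: [0.584, 0.483, -0.295, 0.582]
contact_force: [-15.9, -1.0, 24.4]
gripper_width: 0.301
```

```bash
python3 look.py e6 230 140 450 320 230 170 430 310
```

```text
14.825 [ 494.37070751 -158.18859795  119.86374739] [-15.88706676  -0.98999702  24.38068399] 0.3007788760278098 [-0.73262351 -0.26646099  2.07908876  0.44433097  1.23061582 -1.05219353]
```

View pics/e6.png

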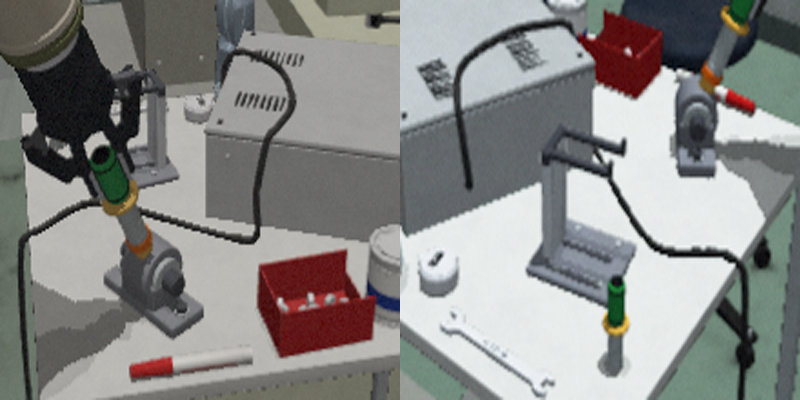

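The push holds steady. The gun is on the nipple with the sleeve down, and the spanner, marker, tally, bin and small gun are where they started. I'm handing it in.

```bash
python3 -c "
from station import env
print(env.job_done())"
```

```text
the job is handed in; nothing more can be done
None
```

I lifted the larger gun off its hook, tilted it 25° to match the nipple and pushed it on until the sleeve reached its stop. I handed in at about 15 s, still gripping and pushing.

- **Sleeve down:** the mouth came out about 31 mm past the nipple tip. The orange sleeve also moved down in the images, roughly 9–11 mm by eye. The axial push held at about 29 N for over a second, well above the 10 N spring, and the gun did not slip.
- **Snap:** I did not see it as a separate event. I take it from the force and the depth.
- **Bystanders:** the spanner, marker, tally, bin and small gun look unmoved in the last images.
- **Fingertip mismatch:** the real fingertips were about 30 mm short of the reported tool point, so my first grasp only caught the cap. I opened, went down 36 mm in all and gripped the green grip properly.
- **Push peak:** the push reached about 46 N with some side load before I eased it back. It went through the held gun. The wrist limit is 120 N, but 46 N is more than the 40 N set for the arm or gripper body.

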